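Put a transformer away in the covered component carousel

ROBOT

A 6-joint arm with a two-finger parallel gripper is mounted at the origin on the work surface. World frame = base frame: x ahead of the robot, y to its left, z up, the work surface at z = 0. Lengths are in m, angles in rad, forces in N, time in s.
With the tool pointing down it reaches from about 0.425 to 0.95 m from the base axis. Payload 3.5 kg.
Tool frame: the origin (TCP) lies at the very end of the fingers, on their centre line; the grasp point (between the pads) lies ctrl.grip_point_offset behind it (ctrl.grip_point_offset is the distance from the TCP to the grasp point, in m); z points along the fingers, y is the direction in which the jaws open and shut (so a half turn about z gives the same grasp; the last joint's range is limited). The gripper opens to 85 mm and grips with 20 to 120 N. Pads are 22 mm wide; open, the fingers measure 114 mm over their backs; the gripper's body (76 mm by 85 mm) begins 54 mm behind the grasp point. The pads swing forward as they close: fully open they stand 13 mm farther back than shut.
Start: joints at [1.199, 0.286, 1.577, -0, 1.279, -0.15], TCP at [0.148, 0.658, 0.231] pointing down, gripper open.
Joint ranges: [-2.77, 2.77], [-0.9, 2.22], [0.21, 2.48], [-1.53, 4.67], [0.24, 2.81], [-2.84, 2.84]. Speed limits (rad/s): [2.79, 2.79, 3.14, 3.14, 3.14, 3.14].

INTERFACE

Orientations are given as a unit quaternion [x, y, z, w].
In Python, from plant import ctrl gives the robot as it stands.
- The arm moves only by the tool servo_tool, never from a script. Its argument "increments" is a list of rows, each a list of 5 numbers: the opening, from 0 (shut) to 1 (fully open), then the shift along the world's x, y, z in units of 40 mm (1.0 is 40 mm), then the turn about the world's z in units of 5 degrees (1.0 is 5 degrees). A call has exactly 10 rows; each row is the pose to reach, as a shift and turn from the pose measured when the call began; what a row does not reach only later rows make up. A row lasts 1/12 s, in which the tool goes at most 41.7 mm and 7.16 degrees, less where a joint would pass 70% of its speed; a pose out of reach is approached as far as the arm can. A call with a gripper value outside its range is refused whole. The fingers move at their own pace and stop on an object; "grip_force" is the grip in N (left out, the last holds). Time passes only in rows, so rows that repeat a pose let the fingers close, or fill a call up. It gives the time, the measured TCP pose, the force and the opening at its end, in the units of the state.
- ctrl.get_state(): the state, without advancing time (a new reading comes with each control period).
- ctrl.read_camera(name): name is "scene" or "top"; returns a dict with "frame" (400x640x3 uint8, red, green, blue), "K" (3x3 intrinsics, pixels), "distortion" ([k1, k2, p1, p2, k3] as OpenCV has them; the pictures are not rectified), "extrinsics" (4x4, takes a point from camera to world coordinates). Camera axes: x right, y down, z forward; pixel columns grow to the right and rows downward; lengths in m; the calibration is good to about 2 mm. A picture is of the moment at which its call begins. There is no depth.
- ctrl.sign_off(): hands the job in, once; it reports no verdict.
Trained networks look in a picture, given as the dict that the camera call returned (one of the last four; its "shot" number tells which), for a name from the list of things; names that differ only in an ending like _2 or _b are one class to them, and where a whole thing is asked for, a point or a joint stands for the part that bears it (a point fixed in the world has none). Each returns a list of dicts, best first, with "conf" (0 to 1); they miss things now and then, are a little off and sometimes report something else, mostly with a low value. They report only what shows in the picture. A call takes as long as a camera call. They do not tell look-alikes from the thing itself.
- ctrl.masks_of(picture, query): "region" (400x640 bool, what is visible of it) and "extent" ([left, top, right, bottom] in pixels, round what is visible of it).
- ctrl.landmark_of(picture, query): "centre" ([row, column] in pixels: a listed point, or the origin of a listed thing).
The state is a dict: "time": time; "qpos": joint angles; "dq": joint speeds; "joint_efforts": joint torques, N m; "eef_pos": TCP position; "tcp_rot": TCP orientation; "contact_force": force on the tool from outside, world axes, zero at the start; "wrist_torque": the same for the moment, N m; "opening": opening from 0.0 (shut) to 1.0 (fully open).
Only numpy, scipy, OpenCV 4.12 (cv2) and the standard library are available. Lean on these libraries where they do the work, as an engineer would, in place of code of your own. Each camera call takes 0.05 s, during which the arm holds its last target. There are 200 camera calls.

TASK

Put the loose transformer away in the component carousel, in the bin that already holds a transformer just like it. The clear cover leaves only the bin under its opening within reach: lift the tray by its six-sided knob off its index studs, turn it until the right bin is under the opening and let it down fully home on the studs again, then put the part into that bin. Leave the relay, screwdriver and bottle lying on the bench where they are.

Things in the scene. Friction and masses are not known exactly. Their poses are not given: they have to be found in the camera images.
- carousel: Fixed frame of the round carousel; origin on its turning axis at bench level, z up, -x towards the middle of the cover's opening. Base plate 344 mm across, 8 mm thick; on four posts a flat clear cover 336 mm across, underside 60 mm, top 64 mm above the bench, with a 44 mm centre hole for the knob's stem. The round tray turns between them without end stops.
- bin_floor (a point): Fixed point under the middle of the opening, at the floor of whichever bin stands there when the tray is home (15 mm above the bench). The grey tray is 292 mm across, with six equal bins, 48 to 141 mm from the axis, parted by 3 mm walls whose tops are 43 mm above the bench at home. Tray and contents weigh about 0.7 kg. At the start the tray is home.
- stud (a point): Flat top, 18 mm above the bench, of one of three fixed upright index studs (8 mm square) set 120 degrees apart, 143.5 mm from the axis; this one is opposite the opening. The tray wall's lower edge has a 13 mm notch at each bin's middle. At home notches sit over the studs with 1 degree of play: the tray cannot turn and a bin is exactly under the opening. Off a notch it rests on the studs, 9 mm high.
- port (a point): Middle of the opening in the cover, at the cover's top face (64 mm), 97 mm from the axis; axes as carousel. The opening is a sector 56 degrees wide, from 52 to 142 mm from the axis: about 90 mm along the radius and 91 mm across at its middle.
- knob (a point): Centre of the black six-sided knob on the axis: 36 mm across flats, 36 mm tall, 88 mm above the bench at home (underside 70, top 108 mm; 6 mm gap to the cover). Rises with the tray; its x axis is square to one pair of flats, the others at 60 and 120 degrees. It is worn: keyed to the tray's stem with a few degrees of play either way, so the tray lags behind it. Turns easily (under 0.15 N m) once lifted.
- tray_lift (a joint): Height of the tray and knob above home, m: 0 fully home, 0.009 resting on the studs' tops, 0.015 upper stop. It must be lifted more than 0.009 to turn. Let go, it sinks by its own weight; if it rests on the studs, turning it a little until the notches come over them lets it drop home (within 1 degree; there is no lead-in, so small steps).
- spare_center (a point): Centre (14 mm above its foot) of the transformer already in one of the bins, same kind and size as the loose one; it lies loose in its bin, off the middle, and rides with the tray. Its bin is the right one: at the start two or three bins away from the opening. The bin at the opening is empty; the other four hold other components (heat sink, terminal block, ring choke, can), up to 27 mm tall.
- part_center (a point): Centre (14 mm above its foot) of the loose transformer, upright on the bench at the robot's right: laminated dark steel core, copper winding, black foot; 34 mm along its x, 27 mm along its y, 28 mm tall, about 60 g. Can be grasped across x (flat core ends 15 mm wide, from 5 mm up to the top) or across y (winding, 26 mm, from 6 to 22 mm up).
- relay: Bystander: black relay block 29 x 22 x 26 mm on the bench beyond the loose transformer. Origin at its underside.
- driver: Bystander: screwdriver, 190 mm long, lying on the bench. Origin at its underside.
- bottle: Bystander: white wash bottle 52 mm across, 140 mm tall. Origin at its underside.
Things that resemble listed ones, but are neither listed nor needed, are in the scene too. Leave any pink or yellow look-alike of the part that bears part_center alone.

How it is judged:
By the outcome, as a careful person would: the job done as asked, in the order asked, and still so for the second after the job is handed in, with the robot touching nothing.
It also fails if it takes over 64 s, if anything falls off the work surface, if the arm or the gripper's body presses on something with over 40 N, if the wrist force passes 120 N, or if a joint passes its speed limit or range.

## Working session

There is one attempt and no reset: what is moved stays moved. The work goes in short steps, Python scripts to look and compute and a tool call to move; the robot and the scene stay as the last step left them, time stands still between calls to the robot, and variables do not carry over. Pictures are saved under pics/ and viewed, about 8 in all and at most 12, crops included, and the job is handed in when it is done.

Besides the shell and the picture viewer there is one more tool, called after "Request:" by a JSON object that holds its "api" and its "payload", one argument or row to a line. servo_tool: Moves the arm, as the interface text tells. Its arguments: {"type":"object","properties":{"increments":{"type":"array"},"grip_force":{"type":"number"}},"required":["increments"]}

```bash
mkdir -p pics; ls; cat > h.py <<'E'
import numpy as np, cv2
from plant import ctrl
def ray(p,rc):
    u=cv2.undistortPoints(np.array([[[rc[1],rc[0]]]],float),np.array(p["K"],float),np.array(p["distortion"],float))[0,0]
    E=np.array(p["extrinsics"]); d=E[:3,:3]@np.array([u[0],u[1],1.]); return E[:3,3],d
def at_z(p,rc,z):
    o,d=ray(p,rc); return (o+d*(z-o[2])/d[2])
def proj(p,X):
    E=np.linalg.inv(np.array(p["extrinsics"])); r=cv2.Rodrigues(E[:3,:3])[0]
    q=cv2.projectPoints(np.array(X,float).reshape(-1,1,3),r,E[:3,3],np.array(p["K"],float),np.array(p["distortion"],float))[0].reshape(-1,2)
    return q[:,::-1]
def save(p,n,box=None,s=1):
    f=p["frame"][:,:,::-1]
    if box: f=f[box[0]:box[1],box[2]:box[3]]
    cv2.imwrite("pics/"+n,cv2.resize(f,None,fx=s,fy=s,interpolation=cv2.INTER_CUBIC))
E
python3 - <<'E'
from h import *
s=ctrl.get_state(); print(s, ctrl.grip_point_offset)
Z=dict(carousel=0,bin_floor=.015,stud=.018,port=.064,knob=.088,spare_center=.029,part_center=.014,relay=0,driver=0,bottle=0)
for n in("top","scene"):
    p=ctrl.read_camera(n); save(p,n+"0.png",s=1.25)
    print(n,np.round(p["extrinsics"],3).tolist())
    for k,z in Z.items():
        for r in ctrl.landmark_of(p,k)[:4]:
            print(k,np.round(r["centre"],1),round(r["conf"],2),np.round(at_z(p,r["centre"],z),3))
E
```

```text
pics
{'time': 0.0, 'qpos': array([ 1.19898326e+00,  2.87177615e-01,  1.57818853e+00, -9.17301805e-06,
        1.27859499e+00, -1.49995202e-01]), 'dq': array([-0.00057989,  0.00136427,  0.00076942, -0.00128119, -0.00050477,
        0.0012502 ]), 'joint_efforts': array([-3.12065731e-04, -4.05987668e+01, -2.92619491e+01, -1.26012378e-04,
        5.89506497e-03, -2.56721311e-09]), 'eef_pos': array([0.14822946, 0.65784573, 0.22993297]), 'tcp_rot': array([ 1.10680300e-01,  9.93855356e-01, -1.14529135e-03, -3.01236895e-04]), 'contact_force': array([-0.26905282, -0.46071858, -0.01902709]), 'wrist_torque': array([ 0.0227652 , -0.02432074,  0.01644841]), 'opening': 0.9975459494440609} 0.0187
top [[0.014, -0.991, 0.13, 0.462], [-1.0, -0.015, -0.011, -0.134], [0.013, -0.13, -0.991, 1.106], [0.0, 0.0, 0.0, 1.0]]
carousel [207.9 250.3] 0.86 [0.577 0.049 0.   ]
bin_floor [247.8 248.2] 0.71 [0.465 0.049 0.015]
port [240.6 246.6] 0.89 [0.484 0.045 0.064]
port [265.6 449.7] 0.56 [ 0.425 -0.488  0.064]
port [227.3 400.1] 0.29 [ 0.524 -0.358  0.064]
knob [203.  242.8] 0.52 [0.58  0.055 0.088]
part_cente
[... 654 characters left out ...]
83 0.058 0.015]
stud [260.  434.3] 0.66 [0.714 0.07  0.018]
stud [196.2 183.4] 0.51 [ 0.444 -0.494  0.018]
port [168.2 403.4] 0.89 [0.473 0.054 0.064]
port [194.  182.2] 0.42 [ 0.477 -0.484  0.064]
knob [193.2 412.8] 0.62 [0.573 0.047 0.088]
spare_center [193.7 416.6] 0.3 [0.53  0.077 0.029]
part_center [246.  244.3] 0.77 [ 0.612 -0.351  0.014]
part_center [208.6 202.9] 0.55 [ 0.487 -0.446  0.014]
part_center [222.2 264.1] 0.5 [ 0.55  -0.301  0.014]
part_center [186.  249.5] 0.47 [ 0.431 -0.331  0.014]
relay [269.3 267.5] 0.75 [ 0.673 -0.303  0.   ]
relay [195.1 182. ] 0.3 [ 0.424 -0.502  0.   ]
driver [192.9 182.7] 0.63 [ 0.417 -0.501  0.   ]
bottle [285.5 320.8] 0.56 [ 0.731 -0.189  0.   ]
```

View pics/top0.png

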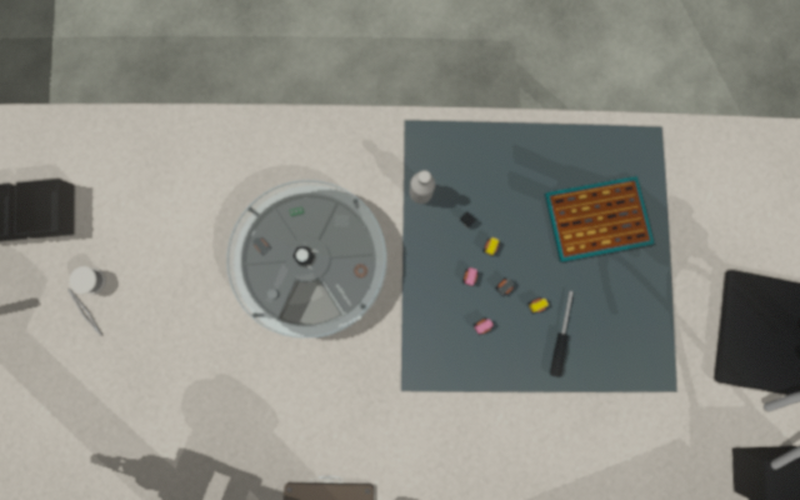

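View pics/scene0.png

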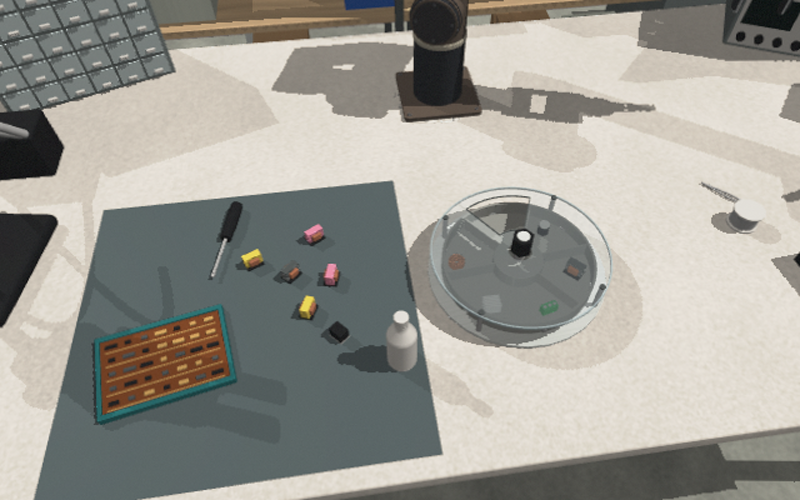

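```bash
python3 - <<'E'
from h import *
P=ctrl.read_camera("top"); S=ctrl.read_camera("scene")
f=lambda p,b,s:cv2.resize(p["frame"][b[0]:b[1],b[2]:b[3],::-1],s,interpolation=cv2.INTER_CUBIC)
a=f(P,(140,275,180,315),(400,400)); b=f(S,(145,285,340,490),(400,400*140//150)); 
b=cv2.resize(b,(400,400))
c=f(P,(190,270,360,440),(400,200)); d=f(S,(170,245,190,290),(400,200))
im=np.zeros((600,800,3),np.uint8); im[:400,:400]=a; im[:400,400:]=b; im[400:,:400]=c; im[400:,400:]=d
cv2.imwrite("pics/crops.png",im)
for n,p in(("top",P),("scene",S)):
    for k in("knob","spare_center","part_center","carousel"):
        for r in ctrl.masks_of(p,k)[:6]:
            m=r["region"]; ys,xs=np.nonzero(m); print(n,k,round(r["conf"],2),np.round(r["extent"]),m.sum(),round(ys.mean(),1),round(xs.mean(),1),p["frame"][m].mean(0).round())
for z,r in((.064,.168),(0,.172)):
    print(z)
E
```

```text
top knob 0.58 [237. 196. 251. 214.] 178 204.8 242.3 [115. 119. 116.]
top spare_center 0.31 [181. 144. 311. 270.] 12773 207.1 245.3 [124. 128. 125.]
top part_center 0.6 [393. 224. 409. 235.] 108 229.4 403.2 [89. 80. 73.]
top part_center 0.4 [380. 255. 394. 268.] 110 260.1 386.4 [162. 107. 120.]
top carousel 0.94 [184. 143. 310. 270.] 12803 207.2 245.5 [124. 128. 125.]
scene knob 0.75 [407. 185. 428. 208.] 332 193.5 417.6 [75. 76. 75.]
scene part_center 0.76 [258. 210. 270. 230.] 182 220.3 265.2 [157. 101. 110.]
scene part_center 0.75 [193. 200. 212. 217.] 200 207.8 201.5 [151. 129.  66.]
scene part_center 0.72 [242. 181. 260. 199.] 196 188.1 251.3 [143.  94. 101.]
scene part_center 0.66 [241. 238. 258. 258.] 215 246.5 246.7 [156. 135.  68.]
scene part_center 0.61 [226. 206. 243. 229.] 214 217.0 232.6 [86. 78. 73.]
scene carousel 0.94 [340. 151. 493. 278.] 14948 213.7 415.2 [132. 134. 131.]
0.064
0
```

View pics/crops.png

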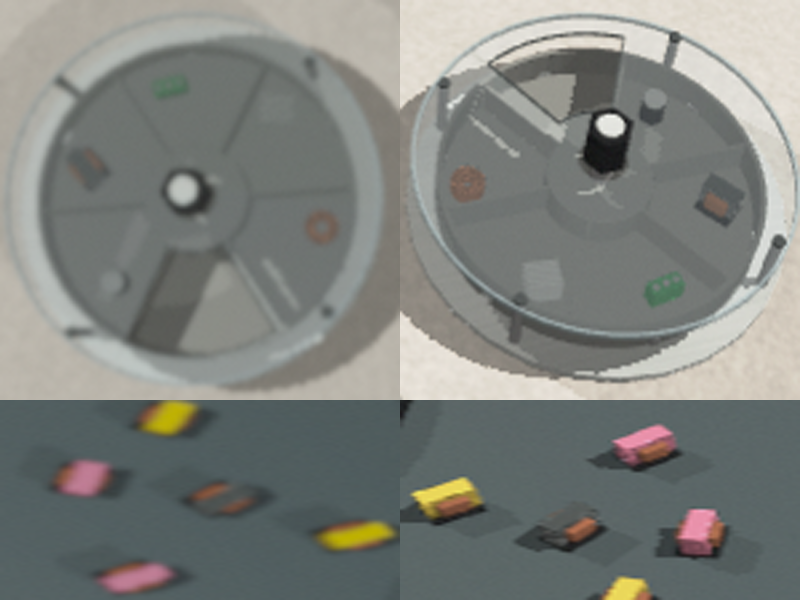

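```bash
cat > fit.py <<'E'
from h import *
from scipy.optimize import minimize
P=ctrl.read_camera("top"); S=ctrl.read_camera("scene")
def hull(p,X):
    return cv2.convexHull(proj(p,X)[:,::-1].astype(np.float32)).reshape(-1,2)
def ren(p,X,sh=(400,640)):
    m=np.zeros((sh[0],sh[1]),np.uint8); cv2.fillConvexPoly(m,np.round(hull(p,X)*16).astype(np.int32),255,shift=4,lineType=cv2.LINE_AA); return m/255.
def circ(c,r,z,n=90):
    t=np.linspace(0,2*np.pi,n,endpoint=False); return np.c_[c[0]+r*np.cos(t),c[1]+r*np.sin(t),0*t+z]
# carousel centre
for n,ps in(("both",(P,S)),("top",(P,)),("scene",(S,))):
    ms=[ctrl.masks_of(p,"carousel")[0]["region"] for p in ps] if n!="both" else [ctrl.masks_of(p,"carousel")[0]["region"] for p in ps]
    f=lambda c:sum(np.abs(np.maximum(ren(p,circ(c,.168,.064)),np.maximum(ren(p,circ(c,.168,.060)),ren(p,np.r_[circ(c,.172,.008),circ(c,.172,0)])))-m).sum() for p,m in zip(ps,ms))
    r=minimize(f,[.578,.052],method="Nelder-Mead",options=dict(initial_simplex=[[.578,.052],[.588,.052],[.578,.062]],xatol=2e-4)); print("centre",n,r.x.round(4),r.fun)
    if n=="both": C=r.x
# walls in the top crop (scale 2.963, offset 180,140)
for a,b in(((52,212),(140,207)),((350,189),(250,195)),((122,78),(158,148)),((266,68),(222,152)),((280,328),(228,252)),((130,340),(168,258))):
    A,B=[at_z(P,(140+q[1]/2.963,180+q[0]/2.963),.043) for q in(a,b)]
    d=A-B; print("wall",A.round(3),B.round(3),"dir",np.degrees(np.arctan2(d[1],d[0])).round(1),"from centre",np.degrees(np.arctan2(A[1]-C[1],A[0]-C[0])).round(1))
sp=at_z(P,(140+168/2.963,180+88/2.963),.035);print("spare",sp.round(3), np.hypot(*(sp[:2]-C)),np.degrees(np.arctan2(*(sp[:2]-C)[::-1])))
for q in((488,65),(623,36),(618,110),(560,122)):
    w=at_z(S,(145+q[1]/2.857,340+q[0]/2.667),.064)[:2]-C; print("port corner",np.hypot(*w).round(3),np.degrees(np.arctan2(w[1],w[0])).round(1))
# part box fit with masks
ms=[next(r["region"] for r in ctrl.masks_of(p,"part_center") if np.ptp(p["frame"][r["region"]].mean(0))<25) for p in(P,S)]
def box(x,y,t):
    g=np.array([[a,b,c] for a in(-.017,.017) for b in(-.0135,.0135) for c in(0,.028)]); R=np.array([[np.cos(t),-np.sin(t),0],[np.sin(t),np.cos(t),0],[0,0,1]]); return g@R.T+[x,y,0]
for t0 in np.radians(range(0,180,15)):
    r=minimize(lambda v:sum(np.abs(ren(p,box(*v))-m).sum() for p,m in zip((P,S),ms)),[.528,-.366,t0],method="Nelder-Mead",options=dict(initial_simplex=[[.528,-.366,t0],[.533,-.366,t0],[.528,-.361,t0],[.528,-.366,t0+.2]]))
    print("part",r.x[:2].round(4),np.degrees(r.x[2]).round(1),round(r.fun,1))
f=lambda p,c:cv2.resize(p["frame"][c[0]-15:c[0]+15,c[1]-15:c[1]+15,::-1],(300,300),interpolation=cv2.INTER_CUBIC)
im=np.vstack([np.hstack([f(P,(204,243)),f(S,(196,417))]),np.hstack([f(P,(229,403)),f(S,(217,233))])]); cv2.imwrite("pics/zoom.png",im)
E
python3 fit.py
```

```text
centre both [0.5755 0.0569] 619.9137254901962
centre top [0.577  0.0551] 230.30980392156863
centre scene [0.5739 0.0584] 253.03921568627447
wall [0.56  0.185 0.043] [0.566 0.104 0.043] dir 94.2 from centre 96.9
wall [ 0.585 -0.086  0.043] [0.578 0.004 0.043] dir -85.7 from centre -86.1
wall [0.685 0.126 0.043] [0.62  0.09  0.043] dir 29.2 from centre 32.3
wall [ 0.697 -0.006  0.043] [0.618 0.031 0.043] dir -25.6 from centre -27.6
wall [ 0.459 -0.026  0.043] [0.526 0.023 0.043] dir -144.1 from centre -144.6
wall [0.446 0.108 0.043] [0.52  0.077 0.043] dir 157.1 from centre 158.4
spare [0.602 0.156 0.035] 0.10236858426138357 75.04542491469421
port corner 0.295 101.9
port corner 0.433 100.0
port corner 0.383 89.2
port corner 0.326 88.3Traceback (most recent call last):
  File "fit.py", line 24, in <module>
    ms=[next(r["region"] for r in ctrl.masks_of(p,"part_center") if np.ptp(p["frame"][r["region"]].mean(0))<25) for p in(P,S)]
        ~~~~^^^^^^^^^^^^^^^^^^^^^^^^^^^^^^^^^^^^^^^^^^^^^^^^^^^^^^^^^^^^^^^^^^^^^^^^^^^^^^^^^^^^^^^^^^^^^^^^^^^
StopIteration
```

```bash
python3 - <<'E'
s=open("fit.py").read()
a=s.index("# carousel centre"); b=s.index("# walls"); c=s.index("for q in((488"); d=s.index("# part box")
s=s[:a]+"C=np.array([.5757,.0565])\n"+s[c:d].replace("340+q[0]","340+(q[0]-400)")+s[d:]
a=s.index("ms=["); b=s.index("\n",a)
s=s[:a]+'''def pm(n):
    for _ in range(6):
        p=ctrl.read_camera(n)
        for r in ctrl.masks_of(p,"part_center"):
            if np.ptp(p["frame"][r["region"]].mean(0))<25 and r["region"].sum()<400: return p,r["region"]
(P,m1),(S,m2)=pm("top"),pm("scene"); ms=[m1,m2]'''+s[b:]
a=s.index("f=lambda p,c")
s=s[:a]+'''for n in("top","scene"):
    for _ in range(3):
        p=ctrl.read_camera(n); print(n,[(at_z(p,r["centre"],.088)[:2].round(4),round(r["conf"],2)) for r in ctrl.landmark_of(p,"knob")[:2]])
'''+s[a:]
open("fit2.py","w").write(s)
E
python3 fit2.py
```

```text
port corner 0.139 -146.3
port corner 0.142 156.8
port corner 0.056 149.3
port corner 0.05 -148.3
part [ 0.5247 -0.3756] -4.4 165.1
part [ 0.5251 -0.3748] 41.0 170.4
part [ 0.5262 -0.3732] 45.1 170.9
part [ 0.5228 -0.3753] 106.7 142.8
part [ 0.5227 -0.3755] 107.1 142.9
part [ 0.5223 -0.3758] 107.5 143.3
part [ 0.5228 -0.3752] 105.8 143.1
part [ 0.5232 -0.3751] 107.3 143.1
part [ 0.5223 -0.3756] 108.2 143.0
part [ 0.5229 -0.3753] 108.7 143.4
part [ 0.5239 -0.3746] 161.7 161.2
part [ 0.5213 -0.3753] 201.6 172.5
top [(array([0.5713, 0.051 ]), 0.76)]
top [(array([0.5747, 0.0511]), 0.56)]
top [(array([0.576, 0.053]), 0.79)]
scene [(array([0.5773, 0.0557]), 0.73)]
scene [(array([0.5835, 0.0488]), 0.62)]
scene [(array([0.5766, 0.0589]), 0.88)]
```

View pics/zoom.png

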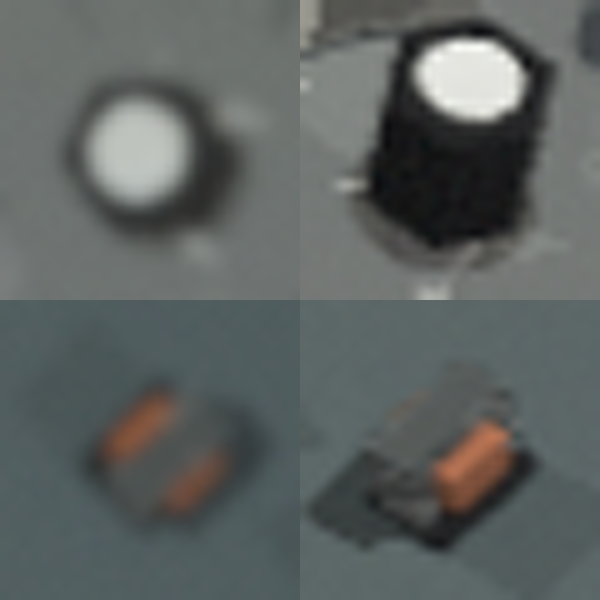

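```bash
python3 - <<'E'
from h import *
P=ctrl.read_camera("top"); S=ctrl.read_camera("scene")
C=np.array([.576,.055])
for z,qs in((.108,((405,38),(478,18),(553,62))),(.070,((370,190),(440,247),(515,230)))):
    for q in qs:
        w=at_z(S,(181+q[1]/10,402+(q[0]-300)/10),z)[:2]; d=w-C
        print("hexvert",w.round(4),np.hypot(*d).round(4),np.degrees(np.arctan2(d[1],d[0])).round(1))
cap=at_z(P,(189+152/10,228+138/10),.108); cap2=at_z(S,(181+80/10,402+170/10),.108); print("cap",cap.round(4),cap2.round(4))
T=lambda q,z:at_z(P,(214+(q[1]-300)/10,388+q[0]/10),z)[:2]
U=lambda q,z:at_z(S,(202+(q[1]-300)/10,218+(q[0]-300)/10),z)[:2]
a=lambda d:np.degrees(np.arctan2(d[1],d[0])).round(1)
print("part top",T((168,452),.026).round(4),a(T((170,395),.022)-T((110,455),.022)),a(T((225,460),.022)-T((170,505),.022)))
print("scene",U((437,415),.028).round(4),"strip",a(U((510,430),.022)-U((440,475),.022)),a(U((505,470),.006)-U((455,510),.006)),"foot",a(U((535,465),.0)-U((440,550),.0)),"core top",a(U((455,365),.028)-U((375,450),.028)))
print(proj(S,[[.525,-.371,.014],[.576,.055,.108]]).round(1),proj(P,[[.525,-.371,.014],[.576,.055,.108]]).round(1))
E
```

```text
hexvert [0.5642 0.046 ] 0.0148 -142.7
hexvert [0.5608 0.064 ] 0.0177 149.3
hexvert [0.5761 0.0773] 0.0223 89.8
hexvert [0.5774 0.0399] 0.0152 -84.9
hexvert [0.5961 0.0516] 0.0204 -9.7
hexvert [0.5938 0.07  ] 0.0232 40.1
cap [0.5744 0.0534 0.108 ] [0.5785 0.0573 0.108 ]
part top [ 0.5215 -0.3789] -45.2 -50.9
scene [ 0.5238 -0.3752] strip 123.2 130.0 foot 133.4 core top 139.8
[[217.2 234.4]
 [188.3 417.7]] [[228.1 401. ]
 [203.6 241.2]]
```

Candidates for the loose part (top picture, 640-wide pixels): dark/copper (404,229), yellow (394,197), pink (377,221), yellow (432,244), pink (388,261). The zoomed crop shows a dark steel core with copper winding at (404,229), so I choose that one. It sits at about (0.5225, -0.377), with its x axis at about -48°. The spare is two bins clockwise of the opening, so the tray needs +120°. The axis is at about (0.5765, 0.055) and the knob flats at about 7° mod 60.

Request:
{"api": "servo_tool", "payload": {
  "increments": [
    [1,10.7,-15.1,0,-26],
    [1,10.7,-15.1,0,-26],
    [1,10.7,-15.1,0,-26],
    [1,10.7,-15.1,0,-26],
    [1,10.7,-15.1,0,-26],
    [1,10.7,-15.1,0,-26],
    [1,10.7,-15.1,0,-26],
    [1,10.7,-15.1,0,-26],
    [1,10.7,-15.1,0,-26],
    [1,10.7,-15.1,0,-26]
  ],
  "grip_force": 40
}}

```text
time: 3.83
eef_pos: [0.3901, 0.3168, 0.2317]
tcp_rot: [0.673, 0.739, 0.001, 0.0]
contact_force: [1.1, 0.4, 0.5]
opening: 1.0
```

Request:
{"api": "servo_tool", "payload": {
  "increments": [
    [1,4.66,-6.54,0,-11.7],
    [1,4.66,-6.54,0,-11.7],
    [1,4.66,-6.54,0,-11.7],
    [1,4.66,-6.54,0,-11.7],
    [1,4.66,-6.54,0,-11.7],
    [1,4.66,-6.54,0,-11.7],
    [1,4.66,-6.54,0,-11.7],
    [1,4.66,-6.54,0,-11.7],
    [1,4.66,-6.54,-1,-11.7],
    [1,4.66,-6.54,-1.5,-11.7]
  ]
}}

```text
time: 4.67
eef_pos: [0.5772, 0.053, 0.1701]
tcp_rot: [0.95, 0.314, 0.0, 0.0]
contact_force: [-1.4, 0.2, -1.5]
opening: 1.002
```

Request:
{"api": "servo_tool", "payload": {
  "increments": [
    [1,0,0.05,-0.8,0],
    [1,0,0.05,-1.5,0],
    [1,0,0.05,-2.1,0],
    [1,0,0.05,-2.4,0],
    [1,0,0.05,-2.4,0],
    [0.3,0,0.05,-2.4,0],
    [0.3,0,0.05,-2.4,0],
    [0.3,0,0.05,-2.4,0],
    [0.3,0,0.05,-2.4,0],
    [0.3,0,0.05,-2.4,0]
  ],
  "grip_force": 30
}}

```text
time: 5.5
eef_pos: [0.5779, 0.0558, 0.0762]
tcp_rot: [0.95, 0.313, 0.001, -0.0]
contact_force: [-3.4, 3.6, 5.3]
opening: 0.418
```

Request:
{"api": "servo_tool", "payload": {
  "increments": [
    [0.2,0,0,0,0],
    [0.2,0,0,0,0],
    [0.2,0,0,0.1,0],
    [0.2,0,0,0.2,0],
    [0.2,0,0,0.3,0],
    [0.2,0,0,0.3,0],
    [0.2,0,0,0.3,0.5],
    [0.2,0,0,0.3,1],
    [0.2,0,0,0.3,1.5],
    [0.2,0,0,0.3,2]
  ],
  "grip_force": 70
}}

```text
time: 6.33
eef_pos: [0.5775, 0.0562, 0.0879]
tcp_rot: [0.918, 0.396, 0.001, -0.001]
contact_force: [0.2, 2.4, -7.8]
opening: 0.41
```

Request:
{"api": "servo_tool", "payload": {
  "increments": [
    [0.2,0,0,0,1.4],
    [0.2,0,0,0,2.8],
    [0.2,0,0,0,4.2],
    [0.2,0,0,0,5.6],
    [0.2,0,0,0,7],
    [0.2,0,0,0,8.4],
    [0.2,0,0,0,9.8],
    [0.2,0,0,0,11.2],
    [0.2,0,0,0,12.6],
    [0.2,0,0,0,13]
  ]
}}

```text
time: 7.17
eef_pos: [0.5753, 0.0576, 0.0872]
tcp_rot: [0.561, 0.828, 0.0, -0.005]
contact_force: [-5.6, 3.6, -3.5]
opening: 0.406
```

Request:
{"api": "servo_tool", "payload": {
  "increments": [
    [0.2,0,0,0,1],
    [0.2,0,0,0,2],
    [0.2,0,0,0,3],
    [0.2,0,0,0,4],
    [0.2,0,0,0,5],
    [0.2,0,0,0,6],
    [0.2,0,0,0,7],
    [0.2,0,0,0,8],
    [0.2,0,0,0,8.6],
    [0.2,0,0,0,8.6]
  ]
}}

```text
time: 8.0
eef_pos: [0.5733, 0.0574, 0.0869]
tcp_rot: [0.219, 0.976, -0.002, -0.007]
contact_force: [-4.3, -0.4, -3.2]
opening: 0.414
```

```bash
cat > look.py <<'E'
from h import *
import sys
s=ctrl.get_state(); q=s["tcp_rot"]; print(s["time"],s["eef_pos"].round(4),"jaw",np.degrees(2*np.arctan2(q[1],q[0])).round(2)-90,s["contact_force"].round(1),s["wrist_torque"].round(2),s["opening"])
P=ctrl.read_camera("top"); S=ctrl.read_camera("scene")
f=lambda p,b,s:cv2.resize(p["frame"][b[0]:b[1],b[2]:b[3],::-1],s,interpolation=cv2.INTER_CUBIC)
im=np.hstack([f(P,(140,275,180,315),(400,400)),f(S,(145,285,340,490),(400,400))]); cv2.imwrite("pics/"+sys.argv[1],im)
np.savez("last.npz",P=P["frame"],S=S["frame"])
E
python3 look.py turn1.png
```

```text
8.0 [0.5733 0.0574 0.0869] jaw 64.75 [-4.3 -0.4 -3.2] [0.27 0.19 0.01] 0.41355041545620563
```

View pics/turn1.png

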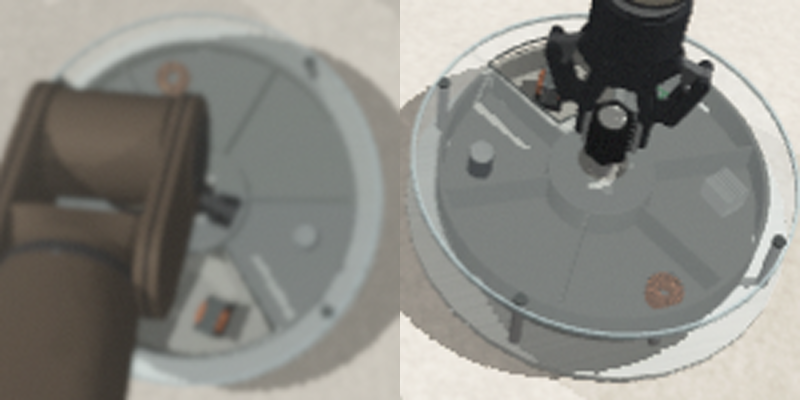

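```bash
cat > arc.py <<'E'
from h import *
P=ctrl.read_camera("top"); S=ctrl.read_camera("scene")
def prof(p,fr,z,a0,a1,C=(.5765,.0553)):
    t=np.radians(np.arange(a0,a1,.25)); out=0
    for r in np.linspace(.105,.135,7):
        q=proj(p,np.c_[C[0]+r*np.cos(t),C[1]+r*np.sin(t),0*t+z])
        out=out+cv2.remap(cv2.cvtColor(fr,cv2.COLOR_RGB2GRAY).astype(np.float32),q[:,1:].astype(np.float32),q[:,:1].astype(np.float32),cv2.INTER_CUBIC)[:,0]
    return np.degrees(t),out/7
def walls(p,fr,z,a0,a1):
    t,v=prof(p,fr,z,a0,a1); w=v-cv2.blur(v.reshape(1,-1),(81,1))[0]; 
    from scipy.signal import find_peaks
    return [(t[i].round(1),d["prominences"][k].round(1)) for s in(-1,) for i_,d in [find_peaks(s*w,prominence=3)] for k,i in enumerate(i_)]
if __name__=="__main__":
    o=cv2.resize(cv2.imread("pics/top0.png")[:,:,::-1],(640,400),interpolation=cv2.INTER_AREA); o2=cv2.resize(cv2.imread("pics/scene0.png")[:,:,::-1],(640,400),interpolation=cv2.INTER_AREA)
    z=.043+ctrl.get_state()["eef_pos"][2]-.0762
    print("top home",walls(P,o,.043,-125,0)); print("top now",walls(P,P["frame"],z,-125,0))
    print("sc home",walls(S,o2,.043,-120,130)); print("sc now",walls(S,S["frame"],z,-120,130))
E
python3 arc.py
```

```text
top home [(np.float64(-99.0), np.float64(7.2)), (np.float64(-86.2), np.float64(8.4)), (np.float64(-52.0), np.float64(3.0)), (np.float64(-27.0), np.float64(13.1))]
top now [(np.float64(-114.5), np.float64(4.2)), (np.float64(-101.5), np.float64(3.1)), (np.float64(-90.8), np.float64(7.8)), (np.float64(-31.5), np.float64(12.0))]
sc home [(np.float64(-97.2), np.float64(8.8)), (np.float64(-88.5), np.float64(4.8)), (np.float64(-77.0), np.float64(4.2)), (np.float64(-48.8), np.float64(11.3)), (np.float64(-27.5), np.float64(11.0)), (np.float64(5.8), np.float64(14.4)), (np.float64(33.2), np.float64(10.9)), (np.float64(44.5), np.float64(3.4)), (np.float64(57.7), np.float64(18.2)), (np.float64(73.0), np.float64(12.9)), (np.float64(87.5), np.float64(4.9)), (np.float64(103.5), np.float64(3.5)), (np.float64(128.5), np.float64(3.6))]
sc now [(np.float64(-99.8), np.float64(25.6)), (np.float64(-81.2), np.float64(4.9)), (np.float64(-27.2), np.float64(13.7)), (np.float64(3.5), np.float64(4.1)), (np.float64(9.5), np.float64(9.6)), (np.float64(15.8), np.float64(3.1)), (np.float64(28.8), np.float64(10.7)), (np.float64(54.2), np.float64(6.0)), (np.float64(82.5), np.float64(16.6)), (np.float64(105.8), np.float64(5.8)), (np.float64(119.5), np.float64(83.4)), (np.float64(127.5), np.float64(3.9))]
```

Request:
{"api": "servo_tool", "payload": {
  "increments": [
    [0.2,0,0,0,0.5],
    [0.2,0,0,0,0.9],
    [0.2,0,0,0,0.9],
    [0.2,0,0,0,0.9],
    [0.2,0,0,-0.1,0.9],
    [0.2,0,0,-0.2,0.9],
    [0.2,0,0,-0.25,0.9],
    [0.2,0,0,-0.3,0.9],
    [0.2,0,0,-0.3,0.9],
    [0.2,0,0,-0.3,0.9]
  ]
}}

```text
time: 9.03
eef_pos: [0.5736, 0.0572, 0.0764]
tcp_rot: [0.181, 0.983, -0.002, -0.008]
contact_force: [-5.4, -2.3, 4.9]
opening: 0.409
```

```bash
python3 arc.py; python3 look.py turn2.png
```

```text
top home [(np.float64(-99.0), np.float64(7.2)), (np.float64(-86.2), np.float64(8.4)), (np.float64(-52.0), np.float64(3.0)), (np.float64(-27.0), np.float64(13.1))]
top now [(np.float64(-110.0), np.float64(4.3)), (np.float64(-86.2), np.float64(9.8)), (np.float64(-26.8), np.float64(13.1))]
sc home [(np.float64(-97.2), np.float64(8.8)), (np.float64(-88.5), np.float64(4.8)), (np.float64(-77.0), np.float64(4.2)), (np.float64(-48.8), np.float64(11.3)), (np.float64(-27.5), np.float64(11.0)), (np.float64(5.8), np.float64(14.4)), (np.float64(33.2), np.float64(10.9)), (np.float64(44.5), np.float64(3.4)), (np.float64(57.7), np.float64(18.2)), (np.float64(73.0), np.float64(12.9)), (np.float64(87.5), np.float64(4.9)), (np.float64(103.5), np.float64(3.5)), (np.float64(128.5), np.float64(3.6))]
sc now [(np.float64(-110.5), np.float64(3.5)), (np.float64(-94.8), np.float64(27.2)), (np.float64(-77.2), np.float64(7.6)), (np.float64(9.0), np.float64(4.6)), (np.float64(16.5), np.float64(14.2)), (np.float64(19.5), np.float64(3.1)), (np.float64(33.5), np.float64(9.2)), (np.float64(57.5), np.float64(5.9)), (np.float64(87.0), np.float64(18.2)), (np.float64(101.0), np.float64(5.4)), (np.float64(119.8), np.float64(54.6)), (np.float64(128.8), np.float64(6.2))]
9.1333 [0.5736 0.0572 0.0764] jaw 69.16999999999999 [-4.2 -3.   4.4] [0.06 0.55 0.02] 0.4088486293041522
```

Request:
{"api": "servo_tool", "payload": {
  "increments": [
    [0.9,0,0,0,0],
    [0.9,0,0,0,0],
    [0.9,0,0,0,0],
    [0.9,0,0,0,0],
    [0.9,0,0,0.8,0],
    [0.9,0,0,1.6,0],
    [0.9,0,0,2.4,0],
    [0.9,0,-1,2.8,-1.4],
    [0.9,0,-2,2.8,-2.8],
    [0.9,-0.2,-3,2.8,-4.2]
  ]
}}

```text
time: 10.07
eef_pos: [0.5677, -0.064, 0.1913]
tcp_rot: [0.359, 0.933, -0.001, -0.004]
contact_force: [0.7, -0.2, 0.0]
opening: 0.898
```

Request:
{"api": "servo_tool", "payload": {
  "increments": [
    [0.7,-0.3,-1,0,-1.4],
    [0.7,-0.4,-2,0,-2.8],
    [0.7,-0.5,-3,0,-4.2],
    [0.7,-0.7,-4,0,-5.6],
    [0.7,-0.8,-5,0,-7],
    [0.7,-0.9,-6,0,-8.4],
    [0.7,-1,-7,0,-9.8],
    [0.7,-1,-7.6,0,-11.2],
    [0.7,-1,-7.6,0,-12.6],
    [0.7,-1,-7.6,0,-14]
  ]
}}

```text
time: 10.9
eef_pos: [0.5273, -0.3702, 0.191]
tcp_rot: [0.832, 0.555, 0.002, -0.004]
contact_force: [0.7, 0.1, -0.1]
opening: 0.701
```

```bash
cat > pt.py <<'E'
from h import *
s=ctrl.get_state(); q=s["tcp_rot"]; print(s["time"],s["eef_pos"].round(4),"jaw",np.degrees(2*np.arctan2(q[1],q[0])).round(2)-90,s["contact_force"].round(1),s["opening"])
from arc import walls
P=ctrl.read_camera("top"); S=ctrl.read_camera("scene")
print("top",[a for a,b in walls(P,P["frame"],.043,-110,50)],"sc",[a for a,b in walls(S,S["frame"],.043,-40,50)])
f=lambda p,b,s:cv2.resize(p["frame"][b[0]:b[1],b[2]:b[3],::-1],s,interpolation=cv2.INTER_CUBIC)
cv2.imwrite("pics/rel.png",np.hstack([f(P,(140,275,180,315),(400,400)),f(S,(145,285,340,490),(400,400))]))
for k in("part_center","spare_center","knob"):
  for n,p in(("t",P),("s",S)):
    z=dict(part_center=.014,spare_center=.029,knob=.088)[k]
    print(k,n,[(at_z(p,r["centre"],z)[:2].round(4).tolist(),round(r["conf"],2)) for r in ctrl.landmark_of(p,k)[:6]])
E
python3 pt.py
```

```text
10.9 [ 0.5273 -0.3702  0.191 ] jaw -22.540000000000006 [ 0.7  0.1 -0.1] 0.7013428043434098
top [np.float64(-86.2), np.float64(-26.8), np.float64(-8.8), np.float64(10.5), np.float64(34.0)] sc [np.float64(7.8), np.float64(16.2), np.float64(32.0)]
part_center t [([0.5434, -0.3055], 0.45)]
part_center s [([0.489, -0.4524], 0.78), ([0.4414, -0.325], 0.66), ([0.6164, -0.3473], 0.62), ([0.5516, -0.301], 0.61), ([0.519, -0.3685], 0.53), ([0.4617, 0.04], 0.18)]
spare_center t [([0.4775, 0.0285], 0.47)]
spare_center s [([0.4677, 0.0319], 0.49)]
knob t [([0.583, 0.0509], 0.74)]
knob s [([0.578, 0.0564], 0.58), ([0.5774, -0.3584], 0.4)]
```

View pics/rel.png

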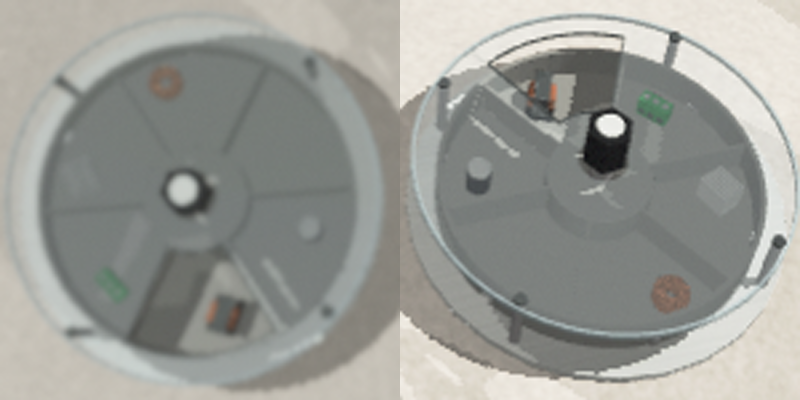

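Request:
{"api": "servo_tool", "payload": {
  "increments": [
    [0.7,-0.13,-0.15,0,-1.4],
    [0.7,-0.13,-0.15,0,-2.8],
    [0.7,-0.13,-0.15,-0.6,-4.2],
    [0.7,-0.13,-0.15,-1.4,-5.1],
    [0.7,-0.13,-0.15,-2.2,-5.1],
    [0.7,-0.13,-0.15,-3,-5.1],
    [0.7,-0.13,-0.15,-3.5,-5.1],
    [0.7,-0.13,-0.15,-3.5,-5.1],
    [0.7,-0.13,-0.15,-3.5,-5.1],
    [0.7,-0.13,-0.15,-3.5,-5.1]
  ]
}}

```text
time: 12.23
eef_pos: [0.5237, -0.3745, 0.0533]
tcp_rot: [0.932, 0.363, 0.003, -0.002]
contact_force: [-0.2, 0.3, 0.1]
opening: 0.702
```

```bash
python3 - <<'E'
from h import *
s=ctrl.get_state(); q=s["tcp_rot"]; print(s["time"],s["eef_pos"].round(4),"jaw",np.degrees(2*np.arctan2(q[1],q[0])).round(2)-90)
P=ctrl.read_camera("top"); S=ctrl.read_camera("scene")
f=lambda p,c:cv2.resize(p["frame"][c[0]-25:c[0]+15,c[1]-20:c[1]+20,::-1],(400,400),interpolation=cv2.INTER_CUBIC)
cv2.imwrite("pics/pre.png",np.hstack([f(P,(229,403)),f(S,(217,233))]))
E
```

```text
12.2333 [ 0.5237 -0.3745  0.0533] jaw -47.42
```

View pics/pre.png

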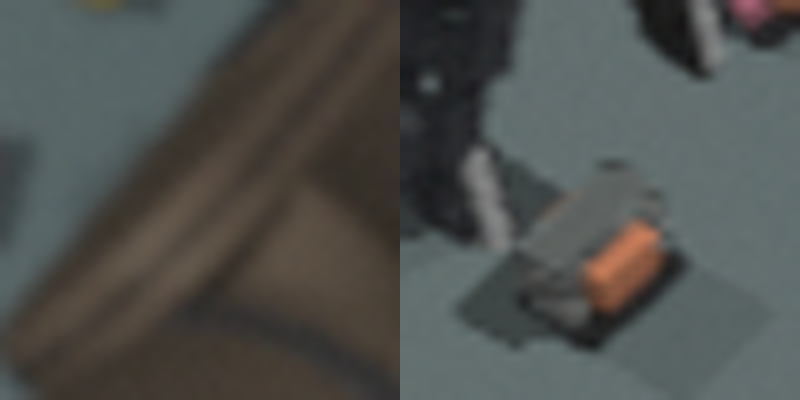

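Request:
{"api": "servo_tool", "payload": {
  "increments": [
    [0.7,-0.05,-0.04,-0.4,0],
    [0.7,-0.05,-0.04,-0.8,0],
    [0.7,-0.05,-0.04,-1.1,0],
    [0.7,-0.05,-0.04,-1.18,0],
    [0.7,-0.05,-0.04,-1.18,0],
    [0.2,-0.05,-0.04,-1.18,0],
    [0.2,-0.05,-0.04,-1.18,0],
    [0.2,-0.05,-0.04,-1.18,0],
    [0.2,-0.05,-0.04,-1.18,0],
    [0.2,-0.05,-0.04,-1.18,0]
  ],
  "grip_force": 35
}}

```text
time: 13.17
eef_pos: [0.5229, -0.3773, 0.0085]
tcp_rot: [0.932, 0.363, 0.004, -0.0]
contact_force: [0.9, -0.0, 4.1]
opening: 0.391
```

Request:
{"api": "servo_tool", "payload": {
  "increments": [
    [0.2,0,0,0.3,0],
    [0.2,0,0,1,0],
    [0.2,0,0,2,0],
    [0.2,0,0,3,0],
    [0.2,0,0.5,3.8,0],
    [0.2,-0.1,1.5,3.8,1.4],
    [0.2,-0.2,2.5,3.8,2.8],
    [0.2,-0.3,3.5,3.8,4.2],
    [0.2,-0.4,4.5,3.8,5.6],
    [0.2,-0.5,5.5,3.8,7]
  ]
}}

```text
time: 14.0
eef_pos: [0.5021, -0.1554, 0.161]
tcp_rot: [0.778, 0.629, 0.004, -0.001]
contact_force: [0.8, 0.2, -0.4]
opening: 0.386
```

Request:
{"api": "servo_tool", "payload": {
  "increments": [
    [0.2,-0.1,1,0,0.6],
    [0.2,-0.2,2,0,0.6],
    [0.2,-0.3,3,0,0.6],
    [0.2,-0.4,4,0,0.6],
    [0.2,-0.5,5,0,0.6],
    [0.2,-0.58,5.65,0,0.6],
    [0.2,-0.58,5.65,-0.5,0.6],
    [0.2,-0.58,5.65,-0.9,0.6],
    [0.2,-0.58,5.65,-0.9,0.6],
    [0.2,-0.58,5.65,-0.9,0.6]
  ]
}}

```text
time: 14.83
eef_pos: [0.4778, 0.0707, 0.1244]
tcp_rot: [0.761, 0.649, 0.003, -0.002]
contact_force: [0.1, -0.1, -1.4]
opening: 0.39
```

```bash
sed -i 's/(140,275,180,315)/(200,275,200,300)/; s/(145,285,340,490)/(150,215,350,450)/' look.py; python3 look.py over.png
```

```text
14.8333 [0.4778 0.0707 0.1244] jaw -9.11 [ 0.1 -0.1 -1.4] [-0.03 -0.04 -0.05] 0.390289605161381
```

View pics/over.png

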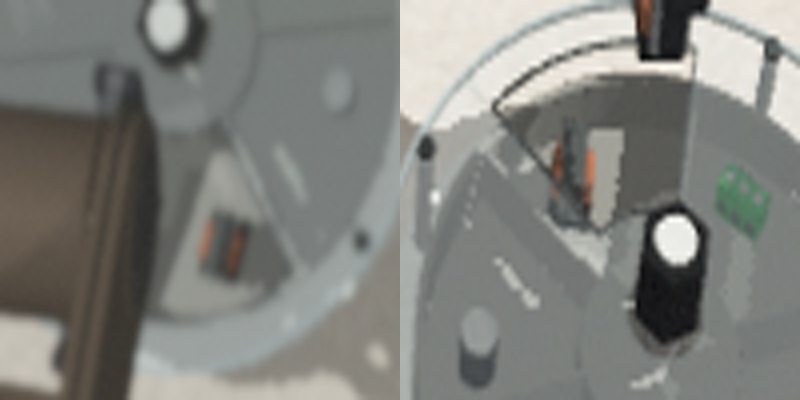

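Request:
{"api": "servo_tool", "payload": {
  "increments": [
    [0.2,0,0,-0.5,0],
    [0.2,0,0,-1,0],
    [0.2,0,0,-1.5,0],
    [0.2,0,0,-1.9,0],
    [0.2,0,0,-2.2,0],
    [0.2,0,0,-2.35,0],
    [0.2,0,0,-2.45,0],
    [0.2,0,0,-2.48,0],
    [0.2,0,0,-2.48,0],
    [0.2,0,0,-2.48,0]
  ]
}}

```text
time: 15.77
eef_pos: [0.4804, 0.0701, 0.0279]
tcp_rot: [0.761, 0.648, 0.005, -0.0]
contact_force: [0.3, 0.2, 0.4]
opening: 0.389
```

Request:
{"api": "servo_tool", "payload": {
  "increments": [
    [0.2,-0.04,0,-0.06,0],
    [0.2,-0.04,0,-0.1,0],
    [0.2,-0.04,0,-0.1,0],
    [0.2,-0.04,0,-0.1,0],
    [0.2,-0.04,0,-0.1,0],
    [0.2,-0.04,0,-0.1,0],
    [0.2,-0.04,0,-0.1,0],
    [0.2,-0.04,0,-0.1,0],
    [0.2,-0.04,0,-0.1,0],
    [0.2,-0.04,0,-0.1,0]
  ]
}}

```text
time: 16.6
eef_pos: [0.4788, 0.0701, 0.0239]
tcp_rot: [0.761, 0.648, 0.005, -0.0]
contact_force: [-0.8, 0.4, -1.5]
opening: 0.395
```

Request:
{"api": "servo_tool", "payload": {
  "increments": [
    [0.2,0,0,-0.03,0],
    [0.2,0,0,-0.03,0],
    [0.45,0,0,-0.03,0],
    [0.52,0,0,-0.03,0],
    [0.52,0,0,-0.03,0],
    [0.52,0,0,-0.03,0],
    [0.52,0,0,0.3,0],
    [0.52,0,0,1,0],
    [0.52,0,0,2,0],
    [0.52,0,0,3,0]
  ]
}}

```text
time: 17.43
eef_pos: [0.4774, 0.0702, 0.144]
tcp_rot: [0.761, 0.648, 0.004, -0.002]
contact_force: [0.9, 0.4, -0.2]
opening: 0.518
```

Request:
{"api": "servo_tool", "payload": {
  "increments": [
    [0.6,0,0.2,1,0],
    [0.6,0,1,1.5,0],
    [0.6,0,2,1.5,0],
    [0.6,0,3,1.5,0],
    [0.6,0,4,1.5,0],
    [0.6,0,5,1.5,0],
    [0.6,0,6,1.5,0],
    [0.6,0,6,1.5,0],
    [0.6,0,6,1.5,0],
    [0.6,0,6,1.5,0]
  ]
}}

```text
time: 18.27
eef_pos: [0.4771, 0.3101, 0.2035]
tcp_rot: [0.761, 0.649, 0.004, -0.002]
contact_force: [0.3, 0.0, 0.2]
opening: 0.598
```

```bash
python3 look.py done.png; python3 - <<'E'
from arc import *
print("top",walls(P,P["frame"],.043,-110,50),"sc",walls(S,S["frame"],.043,-40,50))
for k,z in(("spare_center",.029),("part_center",.029)):
  for p in(P,S): print(k,[(at_z(p,r["centre"],z)[:2].round(3).tolist(),round(r["conf"],2)) for r in ctrl.landmark_of(p,k)])
for k in("relay","driver","bottle"):
  for p in(P,S): print(k,[(at_z(p,r["centre"],0)[:2].round(3).tolist(),round(r["conf"],2)) for r in ctrl.landmark_of(p,k)[:2]])
E
```

```text
18.2667 [0.4771 0.3101 0.2035] jaw -9.120000000000005 [0.3 0.  0.2] [-0.05  0.    0.03] 0.5977979010883658
top [(np.float64(-86.2), np.float64(8.9)), (np.float64(-27.0), np.float64(13.0)), (np.float64(10.8), np.float64(6.3)), (np.float64(18.8), np.float64(3.0)), (np.float64(33.8), np.float64(4.2))] sc [(np.float64(8.2), np.float64(4.4)), (np.float64(16.0), np.float64(11.1)), (np.float64(31.5), np.float64(9.5))]
spare_center [([0.466, 0.026], 0.45)]
spare_center [([0.478, 0.039], 0.62), ([0.6, 0.048], 0.6)]
part_center [([0.611, -0.352], 0.71), ([0.431, -0.33], 0.69), ([0.489, -0.456], 0.58), ([0.488, 0.077], 0.48), ([0.541, -0.312], 0.46)]
part_center [([0.465, 0.083], 0.71), ([0.453, -0.329], 0.63), ([0.555, -0.302], 0.57), ([0.5, -0.448], 0.57), ([0.629, -0.349], 0.53)]
relay [([0.673, -0.29], 0.48)]
relay [([0.675, -0.293], 0.47)]
driver [([0.428, -0.518], 0.9)]
driver [([0.414, -0.506], 0.64)]
bottle [([0.741, -0.192], 0.94)]
bottle [([0.735, -0.193], 0.9)]
```

View pics/done.png

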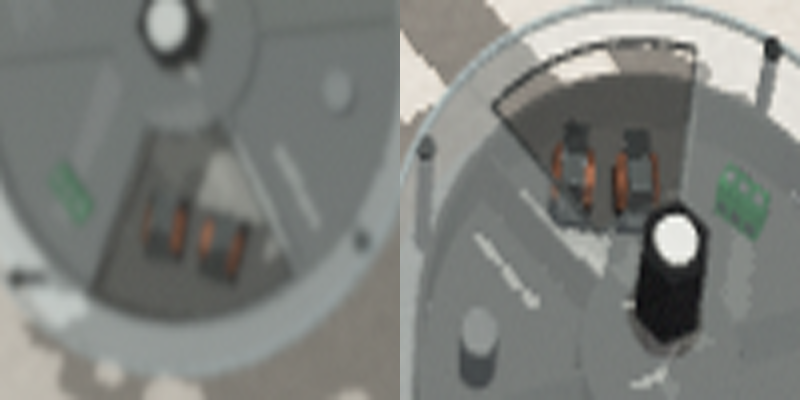

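Both transformers now stand side by side in the bin under the opening, at top crop (165,225) and (222,245). The tray walls are back at their home angles and the bystanders have not moved. Handing in.

```bash
python3 -c "
from plant import ctrl
print(ctrl.sign_off())"
```

```text
the job is handed in; nothing more can be done
None
```

The loose transformer is now in the carousel bin with its twin, upright beside it, and the job is handed in. I lifted the tray about 12 mm by its knob and turned it. A picture showed the tray lagging 4.5°, so I turned it that much further for 120° in all, then let it down and put the part in through the opening.

Last checks, at 18.3 s of the 64 s allowed:
- **Tray home:** when let down, the gripper was back at its starting height (0.0764 m against 0.0762 m) with only about 5 N on it. From above, the tray walls are within 0.2° of their starting angles. In the scene view, the one wall I could still compare reads 31.5°, against 33.2° at the start. I put that down to image noise, as the view from above and the height both agree with home.
- **Part in the bin:** both transformers show upright, side by side under the opening in both pictures.
- **Bystanders:** the relay, screwdriver and bottle are where they were, to within about 1 cm of measuring scatter. The pink and yellow look-alikes were not touched.
- **Robot:** the gripper is clear of everything, and no force reading at the end of a move was above about 10 N.

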